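# Pack the hole saw and stack the fastening kit

### The job

Stack the fastening kit on its plywood base: first seat the deep steel bin in the base's frame, then stand the hole saw upright on the floor of the bin, shank up, then seat the divided steel tray on the bin, and last the plywood lid on the tray. Put each piece in its final place and let go before you fetch the next; every foot must be fully home inside the frame or rim below it, so that the finished stack stands level and square, with nothing held.

Things in the scene. Friction and masses are not known exactly. Their poses are not given: they have to be found in the camera images.
- kit_base: Fixed plywood board 86 x 168 x 8 mm with a raised wooden frame, 8 mm wide and 7 mm high, round a recess 60 mm (its x) by 144 mm (its y). Origin: centre of the board's underside, on the bench; y along the length, z up; frame top at z = 15 mm. With the deep bin home, the bin's shoulder rests on the frame and its origin lies 9 mm above this origin.
- deep_bin: Open steel bin, no dividers, the tallest: 66 mm wide (its x), 150 long (y), 86 high; walls 3 mm, mouth 60 x 144. Under it a foot 53 x 137 mm, 6 high; inner floor 9 mm above the origin. Origin: centre of the foot's underside; z up. Grip across the 66 mm. Fits either way round. 0.35 kg. With the divided tray home on it, the tray's origin lies 80 mm above this origin.
- hole_saw: Hole saw standing teeth down: brass-coloured round cup 45 mm across, 36 mm high, with a grey upright shank 14 mm across on its axis, up to 66 mm. Origin: centre of the underside; z up along the shank. Grip the shank (30 mm is free) or the cup. 0.19 kg. Stood in the bin, its origin lies 9 mm above the bin's and it clears the tray's foot by 5 mm.
- divided_tray: Low open steel tray with two cross walls (three compartments): 66 mm wide (its x), 150 long (y), 46 high; walls 3 mm, mouth 60 x 144. Foot 53 x 137 mm, 6 high, drops into the bin's mouth. Origin: centre of the foot's underside; z up. Grip across the 66 mm. Fits either way round. 0.25 kg. With the lid home on it, the lid's origin lies 40 mm above this origin.
- lid: Plywood lid 66 mm wide (its x), 150 long (y), 8 thick, with a foot 53 x 137 mm, 6 high, under it and a wooden bar handle on top: 18 mm wide (x), 70 long (y), from 14 to 42 mm above the origin. Origin: centre of the foot's underside; z up. Grip the handle across its 18 mm. Fits either way round. 0.18 kg.
Mind the look-alikes: they are no part of the job. What is shaped like the hole_saw but green or red is not meant.

How it is judged:
By the outcome, as a careful person would: the job done as asked, in the order asked, and still so for the second after the job is handed in, with the robot touching nothing.
It also fails if it takes over 112 s, if anything falls off the work surface, if the arm or the gripper's body presses on something with over 40 N, if the wrist force passes 120 N, or if a joint passes its speed limit or range.

### The arm

A 6-joint arm with a two-finger parallel gripper is mounted at the origin on a cart in front of the work surface, level with it; the furniture and walls round the work are solid. World frame = base frame: x ahead of the robot, y to its left, z up, the work surface at z = 0. Lengths are in m, angles in rad, forces in N, time in s.
With the tool pointing down it reaches from about 0.425 to 0.95 m from the base axis. Payload 3.5 kg.
Tool frame: the origin (TCP) lies at the very end of the fingers, on their centre line; the grasp point (between the pads) lies ctrl.pinch_z behind it (ctrl.pinch_z is the distance from the TCP to the grasp point, in m); z points along the fingers, y is the line along which they close (so a half turn about z gives the same grasp; the last joint's range is limited). The gripper opens to 85 mm and grips with 20 to 120 N. Pads are 22 mm wide; open, the fingers measure 114 mm over their backs; the gripper's body (76 mm by 85 mm) begins 54 mm behind the grasp point. The pads swing forward as they close: fully open they stand 13 mm farther back than shut.
Start: joints at [0.977, 0.286, 1.577, -0, 1.279, -0.15], TCP at [0.29, 0.61, 0.204] pointing down, gripper open.
Joint ranges: [-2.77, 2.77], [-0.9, 2.22], [0.21, 2.48], [-1.53, 4.67], [0.24, 2.81], [-2.84, 2.84]. Speed limits (rad/s): [2.79, 2.79, 3.14, 3.14, 3.14, 3.14].

### API

Orientations are given as a unit quaternion [x, y, z, w].
In Python, from plant import ctrl gives the robot as it stands.
- The arm moves only by the tool run_rows, called in YAML: its name, and indented under it one key for each argument. Schema: {"type":"object","properties":{"steps":{"type":"array","items":{"type":"array","items":{"type":"number"},"minItems":7,"maxItems":7},"minItems":1,"maxItems":10},"force":{"type":"number"},"only":{"type":"string"},"quiet":{"type":"boolean"},"lines":{"type":"string"}},"required":["steps"],"additionalProperties":false}. steps is a list of rows, 1 to 10 of them, each of 7 numbers: dx, dy, dz in m, then a rotation vector rx, ry, rz in rad, then the opening from 0.0 (shut) to 1.0 (fully open); each row is the pose to reach, as a shift and turn from the pose commanded when the call began, along the tool's axes at that moment; what a row does not reach only later rows make up. A row lasts 1/8 s, in which the tool goes at most 0.0625 m and 0.188 rad, less where a joint would pass 70% of its speed; a pose out of reach is approached as far as the arm can. The fingers move at their own pace and stop on an object; force is the grip in N (left out, the last holds). Time passes only in rows, so rows that do not move let the fingers close. The tool returns the time, the measured TCP pose, the force, the opening and the grip force at its end. only (a regular expression) keeps the lines of the reply that match it, lines (a string "A,B") keeps lines A to B, and quiet returns only ok. Input that does not fit is refused with a message, and nothing moves.
- ctrl.get_state(): the state, without advancing time (a new reading comes with each control period).
- ctrl.read_camera(name): name is "scene" or "top" or "wrist"; returns a dict with "pixels" (384x512x3 uint8, red, green, blue), "camera_matrix" (3x3 intrinsics, pixels), "xyz" and "orientation" of the camera in the world. Camera axes: x right, y down, z forward; pixel columns grow to the right and rows downward; lengths in m; the calibration is good to about 2 mm. A picture is of the moment at which its call begins. There is no depth.
- ctrl.sign_off(): hands the job in; it is judged then, once.
Trained networks look in the newest picture that a camera, given by its name, has taken for a name from the list of things; names that differ only in an ending like _2 or _b are one class to them, and where a whole thing is asked for, a point or a joint stands for the part that bears it (a point fixed in the world has none). Each returns a list of dicts, best first, with "conf" (0 to 1); they miss things now and then, are a little off and sometimes report something else, mostly with a low value. They report only what shows in the picture. A call takes as long as a camera call. They do not tell look-alikes from the thing itself.
- ctrl.recognise(camera, thing): "position" ([x, y, z] in m, in world coordinates, good to about 4 mm: the middle of the surface that is visible of it).
- ctrl.masks_of(camera, thing): "region" (384x512 bool, what is visible of it).
- ctrl.mark_of(camera, thing): "position" ([x, y, z] in m, in world coordinates, good to about 4 mm: a listed point, or the origin of a listed thing).
The state is a dict: "time": time; "qpos": joint angles; "dq": joint speeds; "joint_efforts": joint torques, N m; "eef_pos": TCP position; "tcp_rot": TCP orientation; "contact_force": force on the tool from outside, world axes, zero at the start; "wrist_torque": the same for the moment, N m; "opening": opening from 0.0 (shut) to 1.0 (fully open); "finger_force": force on a finger pad.
Only numpy, scipy, OpenCV 4.12 (cv2) and the standard library are available. Lean on these libraries where they do the work, as an engineer would, in place of code of your own. Each camera call takes 0.05 s, during which the arm holds its last target. There are 200 camera calls.

## Working session

There is one attempt and no reset: what is moved stays moved. The work goes in short steps, Python scripts to look and compute and a tool call to move; the robot and the scene stay as the last step left them, time stands still between calls to the robot, and variables do not carry over. Pictures are saved under pics/ and viewed, at most 14 in all, crops included, and the job is handed in when it is done.

```bash
ls; mkdir -p pics; cat > h.py <<'E'
import numpy as np, cv2
from scipy.spatial.transform import Rotation as R
from plant import ctrl
def shot(n,f=None):
    c=ctrl.read_camera(n)
    if f: cv2.imwrite('pics/'+f,cv2.cvtColor(c['pixels'],cv2.COLOR_RGB2BGR))
    return c
def proj(c,p):
    q=R.from_quat(c['orientation']).inv().apply(np.atleast_2d(p)-c['xyz'])@np.array(c['camera_matrix']).T
    return q[:,:2]/q[:,2:]
def ray(c,uv,z):
    d=np.c_[np.atleast_2d(uv),np.ones(len(np.atleast_2d(uv)))]@np.linalg.inv(c['camera_matrix']).T
    d=R.from_quat(c['orientation']).apply(d); o=np.array(c['xyz'])
    return o+d*((z-o[2])/d[:,2:])
def st():
    s=ctrl.get_state(); print(s['time'],np.round(s['eef_pos'],4),np.round(R.from_quat(s['tcp_rot']).as_matrix(),3).tolist(),np.round(s['qpos'],2),s['opening'],np.round(s['contact_force'],1)); return s
E
python3 - <<'E'
from h import *
st(); print(ctrl.pinch_z)
for n in ['top','scene']:
    c=shot(n,n+'0.png'); print(n,np.round(c['xyz'],3),np.round(c['orientation'],3),c['camera_matrix'])
    for t in ['kit_base','deep_bin','hole_saw','divided_tray','lid']:
        print(t,[(np.round(d['position'],3).tolist(),round(d['conf'],2),np.round(proj(c,d['position'])[0]).tolist()) for d in ctrl.mark_of(n,t)][:4])
E
```

```text
pics
0.0 [0.2894 0.609  0.2023] [[-0.903, 0.429, -0.001], [0.429, 0.903, -0.002], [0.0, -0.002, -1.0]] [ 0.98  0.29  1.58 -0.    1.28 -0.15] 1.0007019991434956 [ 0.3 -0.2 -0.6]
0.0187
top [ 0.407 -0.011  0.869] [-0.702  0.707 -0.066  0.055] [[353.57798867   0.         257.25480931]
 [  0.         353.57798867 191.71936708]
 [  0.           0.           1.        ]]
kit_base [([0.456, 0.158, 0.002], 0.91, [182.0, 233.0])]
deep_bin [([0.637, 0.228, -0.002], 0.58, [157.0, 161.0])]
hole_saw [([0.564, -0.102, -0.001], 0.85, [288.0, 189.0]), ([0.578, -0.033, -0.001], 0.74, [260.0, 184.0]), ([0.661, 0.072, -0.001], 0.71, [219.0, 152.0]), ([0.661, -0.018, -0.0], 0.63, [254.0, 152.0])]
divided_tray [([0.455, -0.056, 0.004], 0.89, [270.0, 233.0])]
lid [([0.497, -0.282, -0.001], 0.75, [361.0, 215.0])]
scene [ 0.101 -0.941  0.7  ] [ 0.859 -0.186  0.111 -0.463] [[448.00988058   0.         255.42257329]
 [  0.         448.00988058 192.91453037]
 [  0.           0.           1.        ]]
kit_base [([0.456, 0.153, -0.003], 0.92, [204.0, 181.0])]
deep_bin []
hole_saw [([0.564, -0.107, -0.001], 0.78, [276.0, 219.0]), ([0.662, -0.01, -0.002], 0.72, [291.0, 193.0]), ([0.578, -0.035, -0.0], 0.53, [268.0, 203.0])]
divided_tray [([0.455, -0.058, 0.003], 0.95, [231.0, 218.0])]
lid [([0.501, -0.28, -0.003], 0.93, [286.0, 267.0])]
```

View pics/top0.png

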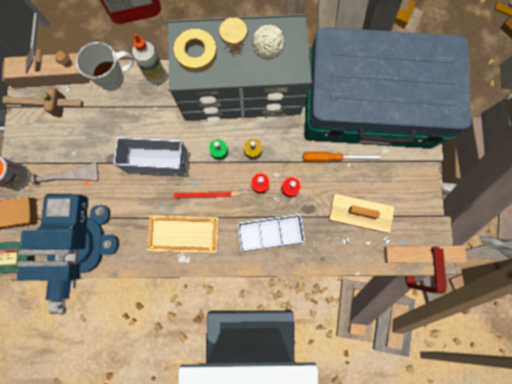

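View pics/scene0.png

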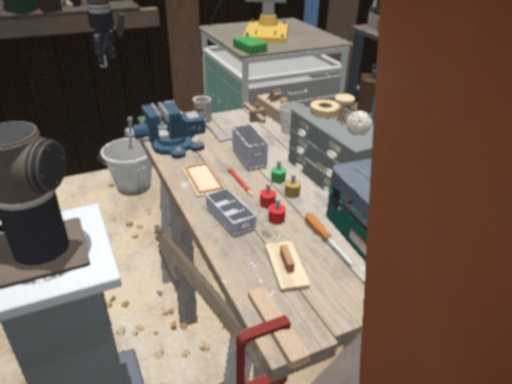

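The top view shows the base at (183,233), deep bin (150,156), tray (270,232) and lid (362,213). The hole-saw shapes are green (218,149), red (260,183), red (291,187) and brass-yellow (253,148). Only the last matches the "brass-coloured cup, grey shank" description. I'll confirm it in a crop, and fit the box poses to the masks.

```bash
cat >> h.py <<'E'
from scipy.optimize import minimize
def box(w,l,z0,z1): return np.array([[sx*w/2,sy*l/2,z] for sx in(-1,1) for sy in(-1,1) for z in(z0,z1)])
SH={'kit_base':[box(.086,.168,0,.015)],'deep_bin':[box(.053,.137,0,.006),box(.066,.150,.006,.086)],
'divided_tray':[box(.053,.137,0,.006),box(.066,.150,.006,.046)],'lid':[box(.053,.137,0,.006),box(.066,.150,.006,.014),box(.018,.07,.014,.042)]}
def render(c,t,p,z=0,S=4):
    m=np.zeros((384*S,512*S),np.uint8)
    for b in SH[t]:
        w=R.from_euler('z',p[2]).apply(b)+[p[0],p[1],z]
        q=((proj(c,w)+.5)*S).astype(np.float32)
        cv2.fillConvexPoly(m,np.round(cv2.convexHull(q)).astype(int),1)
    return m
def fit(views,t,p0,z=0):
    "views: list of (cam,mask); returns x,y,yaw and IoU"
    M=[(c,cv2.resize(m.astype(np.float32),None,fx=4,fy=4,interpolation=cv2.INTER_LINEAR)>.5) for c,m in views]
    def f(p):
        e=0
        for c,m in M:
            r=render(c,t,p,z)>0; e+=1-(r&m).sum()/(r|m).sum()
        return e/len(M)
    best=min((minimize(f,[p0[0],p0[1],y],method='Nelder-Mead',options=dict(initial_simplex=np.array([[p0[0],p0[1],y],[p0[0]+.01,p0[1],y],[p0[0],p0[1]+.01,y],[p0[0],p0[1],y+.15]]),xatol=1e-4,fatol=1e-4)) for y in p0[2]),key=lambda r:r.fun)
    return best.x,1-best.fun
E
python3 - <<'E'
from h import *
C={n:shot(n) for n in['top','scene']}
g={'kit_base':(.456,.156),'deep_bin':(.637,.228),'divided_tray':(.455,-.057),'lid':(.5,-.28)}
for t,p in g.items():
    V=[]
    for n in C:
        ms=ctrl.masks_of(n,t)
        if ms: V.append((C[n],ms[0]['region'])); print(t,n,round(ms[0]['conf'],2),ms[0]['region'].sum())
    for vs in [V]+[[v] for v in V]:
        x,i=fit(vs,t,(*p,[1.3,1.57,1.8])); print('  ',np.round(x,4),round(i,3))
im=C['top']['pixels'][125:210,190:320]
a=cv2.resize(im,None,fx=5,fy=5,interpolation=cv2.INTER_CUBIC)
im=C['scene']['pixels'][150:240,240:320]; b=cv2.resize(im,None,fx=1.7*2.5,fy=425/90,interpolation=cv2.INTER_CUBIC)[:, :150*2]
cv2.imwrite('pics/crop.png',cv2.cvtColor(a,4))
for n in C:
    for d in ctrl.mark_of(n,'hole_saw')+ctrl.recognise(n,'hole_saw'): print(n,np.round(d['position'],4),np.round(d['conf'],2))
E
```

```text
kit_base top 0.65 2452
kit_base scene 0.68 838
   [0.4553 0.1554 3.0877] 0.877
   [0.4547 0.1547 3.1023] 0.951
   [ 0.4547  0.1618 -0.1097] 0.815
deep_bin top 0.69 2473
deep_bin scene 0.89 1320
   [ 0.6369  0.2268 -0.0605] 0.955
   [ 0.6374  0.2266 -0.0719] 0.972
   [0.6363 0.2311 3.1064] 0.96
divided_tray top 0.97 1855
divided_tray scene 0.86 1503
   [ 0.4551 -0.0559  3.2734] 0.965
   [ 0.4558 -0.0561  0.1301] 0.967
   [ 0.4542 -0.0561  0.1338] 0.972
lid top 0.97 1610
lid scene 0.57 1364
   [ 0.5017 -0.2806 -0.2242] 0.939
   [ 0.5024 -0.2804  2.9175] 0.943
   [ 0.5007 -0.2795 -0.2265] 0.949
top [ 0.5763 -0.0294 -0.0036] 0.88
top [ 5.636e-01 -1.058e-01 -4.000e-04] 0.85
top [0.6613 0.0704 0.002 ] 0.85
top [ 6.614e-01 -1.880e-02  4.000e-04] 0.74
top [0.6597 0.065  0.0401] 0.87
top [ 0.5591 -0.1022  0.0366] 0.75
top [ 0.5746 -0.0312  0.0335] 0.72
top [ 0.6563 -0.0192  0.0386] 0.64
top [ 0.454  -0.0594  0.0099] 0.31
scene [ 6.616e-01 -8.700e-03  2.000e-04] 0.84
scene [ 0.5654 -0.1063 -0.0008] 0.65
scene [ 0.5766 -0.0354 -0.0031] 0.52
scene [0.661  0.0666 0.0022] 0.49
scene [ 0.6563 -0.0231  0.0338] 0.85
scene [ 0.562  -0.1182  0.0385] 0.73
scene [0.6577 0.0585 0.0321] 0.67
scene [ 0.5695 -0.0409  0.0347] 0.57
```

View pics/crop.png

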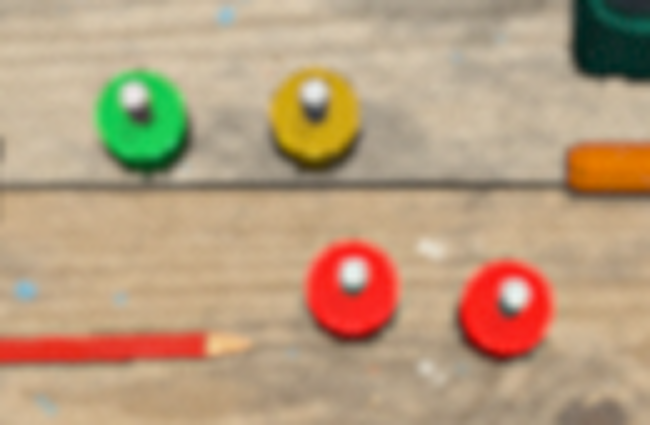

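In the crop, the brass saw is at (314,115), which is top px (253,148). It is the only one with a brass cup and grey shank, so that's the target; the green one and both reds are look-alikes. Next I'll hover over the bin.

```bash
cat >> h.py <<'E'
def go(x,y,z,yaw):
    "row from the current measured pose to TCP x,y,z, pointing down, tool y at yaw (mod pi)"
    s=ctrl.get_state(); A=R.from_quat(s['tcp_rot']); Y=A.as_matrix()[:,1]
    cur=np.arctan2(Y[1],Y[0]); d=(yaw-cur+np.pi/2)%np.pi-np.pi/2
    w=cur+d; B=R.from_matrix(np.c_[np.cross([np.cos(w),np.sin(w),0],[0,0,-1]),[np.cos(w),np.sin(w),0],[0,0,-1]])
    print(x,y,z,'->',np.round(A.inv().apply(np.array([x,y,z])-s['eef_pos']),4).tolist(),np.round((A.inv()*B).as_rotvec(),4).tolist())
E
python3 - <<'E'
from h import *
go(.637,.228,.26,-.065)
c=shot('top')
print(ray(c,[[175,118],[305,113],[310,140],[445,145]],0.0).round(3))
E
```

```text
0.637 0.228 0.26 -> [-0.4775, -0.1956, -0.0563] [-0.0001, 0.0, 1.192]
[[ 0.752  0.185  0.   ]
 [ 0.764 -0.152  0.   ]
 [ 0.691 -0.162  0.   ]
 [ 0.676 -0.51   0.   ]]
```

run_rows:
  steps:
    - [0, 0, -0.06, 0, 0, 0, 1]
    - [-0.06, -0.03, -0.1, 0, 0, 0.15, 1]
    - [-0.48, -0.195, -0.1, 0, 0, 1.19, 1]
    - [-0.48, -0.195, -0.1, 0, 0, 1.19, 1]
    - [-0.48, -0.195, -0.1, 0, 0, 1.19, 1]
    - [-0.48, -0.195, -0.1, 0, 0, 1.19, 1]
    - [-0.48, -0.195, -0.1, 0, 0, 1.19, 1]
    - [-0.48, -0.195, -0.1, 0, 0, 1.19, 1]
    - [-0.48, -0.195, -0.1, 0, 0, 1.19, 1]
    - [-0.48, -0.195, -0.1, 0, 0, 1.19, 1]

```text
time: 2.6
eef_pos: [0.6414, 0.2245, 0.3034]
tcp_rot: [0.73, 0.683, -0.0, 0.0]
contact_force: [0.1, 0.4, 0.0]
opening: 1.0
finger_force: 0.0
```

```bash
python3 - <<'E'
from h import *
go(.637,.228,.26,-.065)
E
```

```text
0.637 0.228 0.26 -> [0.0032, -0.0046, 0.0434] [-0.0001, 0.0004, -0.0013]
```

```bash
python3 - <<'E'
from h import *
c=shot('wrist','w1.png'); print(np.round(c['xyz'],3),c['camera_matrix'][0][0])
for t,g,h in [('deep_bin',(.637,.227),0),('kit_base',(.455,.155),0)]:
    ms=ctrl.masks_of('wrist',t)
    for m in ms[:2]:
        print(t,m['conf'],m['region'].sum(),fit([(c,m['region'])],t,(*g,[-.06])), np.nonzero(m['region'].any(0))[0][[0,-1]],np.nonzero(m['region'].any(1))[0][[0,-1]])
E
```

```text
[0.647 0.291 0.473] 293.8580936192246
deep_bin 0.66 5568 (array([ 0.63621251,  0.22800095, -0.06065442]), np.float64(0.9859061221321564)) [224 275] [102 213]
deep_bin 0.16 4763 (array([ 0.637,  0.227, -0.06 ]), np.float64(0.0)) [112 175] [150 247]
kit_base 0.89 4685 (array([ 0.45772366,  0.15726311, -0.02556762]), np.float64(0.8485788698901596)) [113 175] [151 247]
```

View pics/w1.png

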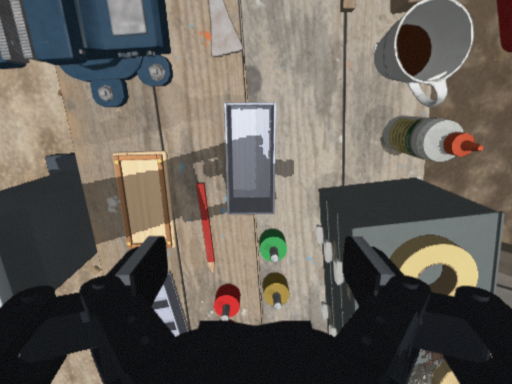

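run_rows:
  steps:
    - [0.0037, -0.005, 0.06, 0, 0, 0, 1]
    - [0.0037, -0.005, 0.12, 0, 0, 0, 1]
    - [0.0037, -0.005, 0.18, 0, 0, 0, 1]
    - [0.0037, -0.005, 0.23, 0, 0, 0, 1]
    - [0.0037, -0.005, 0.263, 0, 0, 0, 1]
    - [0.0037, -0.005, 0.263, 0, 0, 0, 1]
    - [0.0037, -0.005, 0.263, 0, 0, 0, 0]
    - [0.0037, -0.005, 0.263, 0, 0, 0, 0]
    - [0.0037, -0.005, 0.263, 0, 0, 0, 0]
    - [0.0037, -0.005, 0.263, 0, 0, 0, 0]
  force: 60

```text
time: 4.0
eef_pos: [0.6368, 0.2324, 0.0441]
tcp_rot: [0.729, 0.685, 0.002, 0.001]
contact_force: [-0.5, 1.8, 6.6]
opening: 0.751
finger_force: 68.7
```

run_rows:
  steps:
    - [0, 0, -0.02, 0, 0, 0, 0]
    - [0, 0, -0.08, 0, 0, 0, 0]
    - [0, 0, -0.14, 0, 0, 0, 0]
    - [0, 0, -0.2, 0, 0, 0, 0]
    - [0, 0, -0.2, 0, 0, 0, 0]

```text
time: 4.62
eef_pos: [0.638, 0.2318, 0.2498]
tcp_rot: [0.729, 0.684, 0.006, 0.004]
contact_force: [0.8, -1.1, -2.1]
opening: 0.751
finger_force: 67.9
```

```bash
python3 - <<'E'
from h import *
go(.47,.13,.26,-.045)
E
```

```text
0.47 0.13 0.26 -> [-0.1122, -0.1611, -0.0128] [0.0141, -0.0033, -0.0182]
```

```bash
sed -i "s/SH={'kit_base':\[box(.086,.168,0,.015)\]/SH={'kit_base':[box(.086,.168,0,.008),box(.076,.160,.008,.015)]/" h.py; python3 - <<'E'
from h import *
for n in ['top','scene','wrist']:
    c=shot(n)
    if n=='top': c0=c
    ms=ctrl.masks_of(n,'kit_base')
    if ms:
        m=ms[0]; x,i=fit([(c,m['region'])],'kit_base',(.455,.156,[-.04])); print(n,round(m['conf'],2),x.round(4),round(i,3))
    if n!='wrist':
        im=c['pixels'].copy(); im=cv2.resize(im,None,fx=4,fy=4,interpolation=cv2.INTER_CUBIC)
        q=np.round(proj(c,[[.455,.156,.0]])[0]*4).astype(int)
        cr=im[q[1]-170:q[1]+170,q[0]-200:q[0]+200]; cv2.imwrite(f'pics/b_{n}.png',cv2.cvtColor(cr,4))
a=cv2.imread('pics/b_top.png');b=cv2.imread('pics/b_scene.png');cv2.imwrite('pics/b.png',np.hstack([a,b]))
E
```

```text
top 0.89 [ 0.4547  0.1563 -0.0342] 0.933
scene 0.93 [ 0.4539  0.1619 -0.0369] 0.884
wrist 0.86 [ 0.4549  0.1573 -0.054 ] 0.835
```

View pics/b.png

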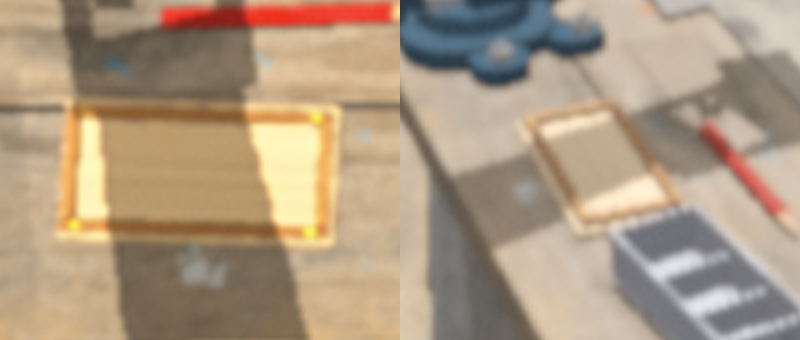

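```bash
python3 - <<'E'
from h import *
c=shot('top')
q=np.round(proj(c,[[.455,.156,.0]])[0]*4)
def w(p,z): return ray(c,((np.array(p)+q-[200,170]+.5)/4-.5),z)[:,:2]
P=w([[65,101],[340,108],[332,245],[60,240]],.008); print(P.round(4),P.mean(0).round(4))
P2=w([[85,112],[318,117],[310,233],[75,226]],.015);print(P2.round(4),P2.mean(0).round(4))
for P in(P,P2):
    for a,b in((1,0),(2,3)): d=P[b]-P[a]; print('yaw',np.arctan2(-d[0],d[1]).round(4),np.hypot(*d).round(4))
# bin in hand
s=st(); tp=s['eef_pos']
for n in('top','scene','wrist'):
    c=shot(n); ms=ctrl.masks_of(n,'deep_bin')
    if ms: x,i=fit([(c,ms[0]['region'])],'deep_bin',(tp[0],tp[1]-.004,[-.06]),z=tp[2]-.0441); print(n,ms[0]['conf'],x.round(4),i)
go(.455,.16,.26,-.04)
E
```

```text
[[0.4979 0.2383]
 [0.4923 0.0712]
 [0.4101 0.0752]
 [0.4145 0.2376]] [0.4537 0.1556]
[[0.4904 0.224 ]
 [0.4863 0.0838]
 [0.4172 0.0876]
 [0.4225 0.2271]] [0.4541 0.1556]
yaw -0.033 0.1671
yaw -0.027 0.1625
yaw -0.029 0.1402
yaw -0.0382 0.1396
4.975 [0.6336 0.2311 0.2376] [[0.063, 0.998, -0.005], [0.998, -0.063, -0.001], [-0.001, -0.005, -1.0]] [ 0.2   0.27  1.54 -0.    1.34  0.26] 0.7456065003022764 [ 1.1  0.1 -2. ]
top 0.82 [ 0.6325  0.2003 -0.0663] 0.6401055775508786
scene 0.8 [ 0.6357  0.2294 -0.0488] 0.9289506953223767
wrist 0.59 [ 0.6351  0.2258 -0.0661] 0.7942685380536164
0.455 0.16 0.26 -> [-0.0826, -0.1749, -0.0195] [-0.0005, 0.0002, -0.023]
```

run_rows:
  steps:
    - [-0.0825, -0.175, 0, 0, 0, -0.028, 0]
    - [-0.0825, -0.175, 0, 0, 0, -0.028, 0]
    - [-0.0825, -0.175, 0, 0, 0, -0.028, 0]
    - [-0.0825, -0.175, 0, 0, 0, -0.028, 0]
    - [-0.0825, -0.175, 0.06, 0, 0, -0.028, 0]
    - [-0.0825, -0.175, 0.12, 0, 0, -0.028, 0]
    - [-0.0825, -0.175, 0.15, 0, 0, -0.028, 0]
    - [-0.0825, -0.175, 0.15, 0, 0, -0.028, 0]
    - [-0.0825, -0.175, 0.15, 0, 0, -0.028, 0]

```text
time: 6.4
eef_pos: [0.4571, 0.1604, 0.0928]
tcp_rot: [0.719, 0.695, 0.002, 0.001]
contact_force: [0.3, 0.2, -3.2]
opening: 0.747
finger_force: 68.2
```

```bash
python3 - <<'E'
from h import *
s=st(); tp=s['eef_pos']
for n in('top','scene'):
    c=shot(n,f'h_{n}.png'); ms=ctrl.masks_of(n,'deep_bin')
    if ms: x,i=fit([(c,ms[0]['region'])],'deep_bin',(tp[0],tp[1]-.004,[-.04]),z=tp[2]-.038); print(n,ms[0]['conf'],x.round(4),i)
go(.4545,.1605,.0625,-.035)
E
```

```text
6.4 [0.4571 0.1604 0.0928] [[0.035, 0.999, 0.004], [0.999, -0.035, 0.001], [0.001, 0.004, -1.0]] [ 0.13 -0.02  2.13  0.    1.02  0.16] 0.7465533348742773 [ 0.3  0.2 -3.2]
scene 0.92 [ 0.4546  0.1462 -0.0714] 0.9016578277028438
0.4545 0.1605 0.0625 -> [0.0001, -0.0022, 0.0303] [0.0039, -0.0006, 0.0001]
```

View pics/h_scene.png

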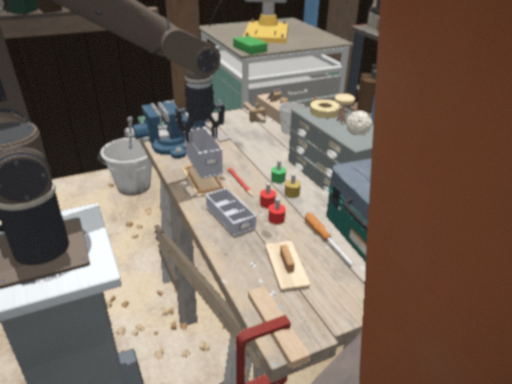

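The scene view shows the bin at (205,152), held level just over the base frame at (203,180). I'll lower it gently.

run_rows:
  steps:
    - [0, -0.0022, 0, 0, 0, 0, 0]
    - [0, -0.0022, 0.015, 0, 0, 0, 0]
    - [0, -0.0022, 0.03, 0, 0, 0, 0]
    - [0, -0.0022, 0.038, 0, 0, 0, 0]
    - [0, -0.0022, 0.042, 0, 0, 0, 0]
    - [0, -0.0022, 0.045, 0, 0, 0, 0]
    - [0, -0.0022, 0.045, 0, 0, 0, 0]
    - [0, -0.0022, 0.045, 0, 0, 0, 0]

```text
time: 7.6
eef_pos: [0.4521, 0.1604, 0.0526]
tcp_rot: [0.719, 0.695, -0.004, -0.003]
contact_force: [-18.9, -3.6, 42.6]
opening: 0.75
finger_force: 73.4
```

```bash
python3 - <<'E'
from h import *
st()
E
```

```text
7.6 [0.4521 0.1604 0.0526] [[0.035, 0.999, -0.01], [0.999, -0.035, -0.001], [-0.002, -0.009, -1.0]] [ 0.13  0.05  2.15 -0.    0.95  0.16] 0.749839094444675 [-18.9  -3.6  42.6]
```

run_rows:
  steps:
    - [0, 0, -0.005, 0, 0, 0, 0]
    - [0, 0, -0.006, 0, 0, 0, 0]
    - [0, 0, -0.006, 0, 0, 0, 0]
    - [0, 0, -0.006, 0, 0, 0, 0]

```text
time: 8.1
eef_pos: [0.4518, 0.1602, 0.0529]
tcp_rot: [0.719, 0.695, -0.002, -0.001]
contact_force: [-5.9, -0.3, 10.4]
opening: 0.752
finger_force: 69.7
```

```bash
python3 - <<'E'
from h import *
s=st(); tp=s['eef_pos']
c=shot('scene'); ms=ctrl.masks_of('scene','deep_bin'); print(fit([(c,ms[0]['region'])],'deep_bin',(tp[0],tp[1]-.004,[-.04]),z=tp[2]-.038))
q=np.round(proj(c,[[.455,.156,.03]])[0]).astype(int)
a=c['pixels'][q[1]-50:q[1]+50,q[0]-50:q[0]+50]
w=shot('wrist'); b=w['pixels'][60:260,150:350]
cv2.imwrite('pics/d.png',cv2.cvtColor(np.hstack([cv2.resize(a,(400,400),interpolation=2),cv2.resize(b,(400,400),interpolation=2)]),4))
E
```

```text
8.1 [0.4518 0.1602 0.0529] [[0.035, 0.999, -0.005], [0.999, -0.035, -0.001], [-0.001, -0.005, -1.0]] [0.13 0.04 2.16 0.   0.95 0.16] 0.7517993298501428 [-5.9 -0.3 10.4]
(array([ 0.44975531,  0.14580228, -0.04384708]), np.float64(0.8945880788095436))
```

View pics/d.png

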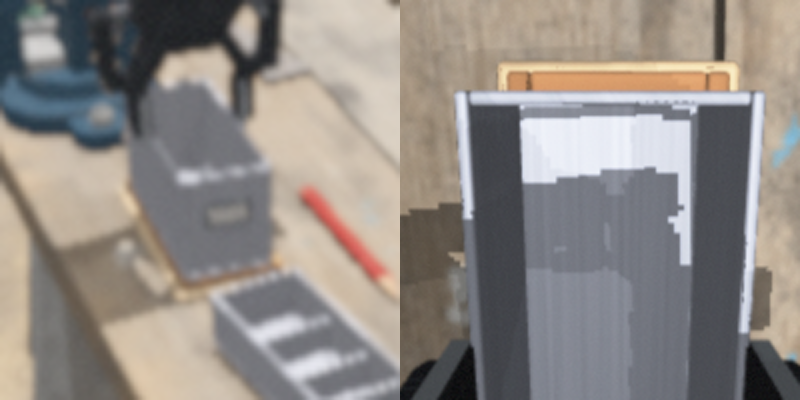

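The scene crop shows the bin not quite down, with the frame strip visible at its near end (230,270). The wrist crop shows the base's far edge from (498,65) to (738,65) and the bin rim from (457,95) to (765,95). I'll compute the relative offset.

```bash
python3 - <<'E'
from h import *
w=shot('wrist')
f=lambda P,z: ray(w,[[150+(x-400)/2-.25,60+y/2-.25] for x,y in P],z)[:,:2].round(4)
s=st()
zb=s['eef_pos'][2]-.038
print('rim far corners',f([(457,92),(765,92)],zb+.086))
print('board far corners',f([(498,63),(738,63)],.008)); print('frame corners out',f([(506,70),(732,70)],.015), 'recess',f([(529,90),(708,90)],.008))
E
```

```text
8.3 [0.4518 0.1602 0.0529] [[0.035, 0.999, -0.005], [0.999, -0.035, -0.001], [-0.001, -0.005, -1.0]] [0.13 0.04 2.16 0.   0.95 0.16] 0.7481072741127677 [-6.4 -1.2 10.9]
rim far corners [[0.425  0.23  ]
 [0.4863 0.2278]]
board far corners [[0.4166 0.2413]
 [0.4997 0.2384]]
frame corners out [[0.4204 0.2385]
 [0.4963 0.2359]] recess [[0.4267 0.232 ]
 [0.4894 0.2298]]
```

run_rows:
  steps:
    - [0, 0, 0, 0, 0, 0, 1]
    - [0, 0, 0, 0, 0, 0, 1]
    - [0, 0, 0, 0, 0, 0, 1]
    - [0, 0, 0, 0, 0, 0, 1]

```text
time: 8.8
eef_pos: [0.4528, 0.1601, 0.0516]
tcp_rot: [0.719, 0.695, -0.0, -0.0]
contact_force: [-0.4, 0.1, 0.0]
opening: 1.003
finger_force: 0.0
```

run_rows:
  steps:
    - [0, 0, -0.06, 0, 0, 0, 1]
    - [0, 0, -0.12, 0, 0, 0, 1]
    - [0, 0, -0.18, 0, 0, 0, 1]
    - [0, 0, -0.22, 0, 0, 0, 1]
    - [0, 0, -0.22, 0, 0, 0, 1]
    - [0, 0, -0.22, 0, 0, 0, 1]
    - [0, 0, -0.22, 0, 0, 0, 1]

```text
time: 9.68
eef_pos: [0.4518, 0.16, 0.2694]
tcp_rot: [0.719, 0.695, -0.002, -0.001]
contact_force: [0.1, 0.5, -0.4]
opening: 1.0
finger_force: 0.0
```

```bash
python3 - <<'E'
from h import *
s=st()
for n in('top','scene','wrist'):
    c=shot(n,f'r_{n}.png'); ms=ctrl.masks_of(n,'deep_bin')
    for z in(.003,.009,.015,.021):
        if ms: x,i=fit([(c,ms[0]['region'])],'deep_bin',(.4545,.156,[-.04]),z=z); print(n,z,round(ms[0]['conf'],2),x.round(4),round(i,4))
cv2.imwrite('pics/e.png',cv2.cvtColor(cv2.resize(c['pixels'][100:340,150:410],None,fx=2.3,fy=2.3,interpolation=2),4))
E
```

```text
9.675 [0.4518 0.16   0.2694] [[0.035, 0.999, -0.004], [0.999, -0.035, -0.0], [-0.001, -0.004, -1.0]] [ 0.13 -0.2   1.96  0.    1.39  0.16] 1.0004185792696796 [ 0.1  0.5 -0.4]
top 0.003 0.96 [ 0.453   0.1548 -0.0369] 0.9617
top 0.009 0.96 [ 0.4527  0.1535 -0.0401] 0.9575
top 0.015 0.96 [ 0.4525  0.1522 -0.0411] 0.9479
top 0.021 0.96 [ 0.4518  0.1509 -0.0393] 0.9372
scene 0.003 0.94 [ 0.4539  0.1655 -0.0216] 0.9464
scene 0.009 0.94 [ 0.4533  0.158  -0.019 ] 0.9489
scene 0.015 0.94 [ 0.4484  0.1471 -0.0322] 0.9644
scene 0.021 0.94 [ 0.4451  0.1379 -0.0375] 0.9669
wrist 0.003 0.85 [ 0.4518  0.1543 -0.0359] 0.9804
wrist 0.009 0.85 [ 0.4522  0.1547 -0.027 ] 0.9754
wrist 0.015 0.85 [ 0.4523  0.1548 -0.0304] 0.9507
wrist 0.021 0.85 [ 0.4528  0.1545 -0.0264] 0.9213
```

View pics/e.png

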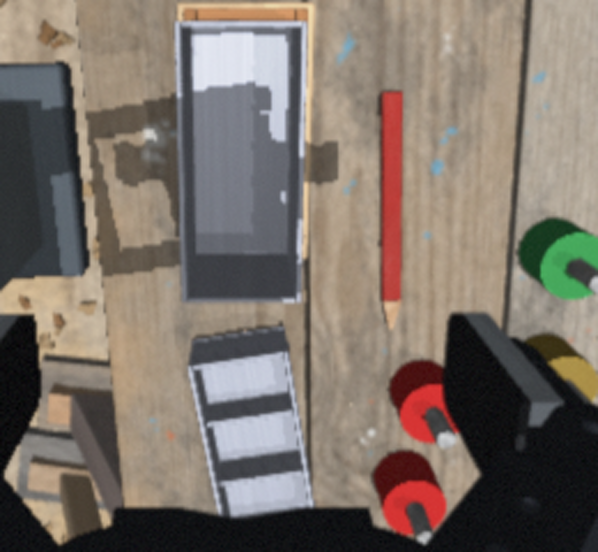

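The wrist view shows the bin seated at (240,160) in the crop, with the base frame margin even at its far end. The fits give z≈9 mm, yaw −0.035, centre (0.4525, 0.1545). Next is the saw.

```bash
python3 - <<'E'
from h import *
go(.661,-.014,.2,1.536)
E
```

```text
0.661 -0.014 0.2 -> [-0.1667, 0.2145, 0.0709] [-0.0007, 0.001, 1.5706]
```

run_rows:
  steps:
    - [-0.174, 0.21, 0, 0, 0, -1.57, 0.5]
    - [-0.174, 0.21, 0, 0, 0, -1.57, 0.5]
    - [-0.174, 0.21, 0, 0, 0, -1.57, 0.5]
    - [-0.174, 0.21, 0, 0, 0, -1.57, 0.5]
    - [-0.174, 0.21, 0.03, 0, 0, -1.57, 0.5]
    - [-0.174, 0.21, 0.07, 0, 0, -1.57, 0.5]
    - [-0.174, 0.21, 0.07, 0, 0, -1.57, 0.5]
    - [-0.174, 0.21, 0.07, 0, 0, -1.57, 0.5]
    - [-0.174, 0.21, 0.07, 0, 0, -1.57, 0.5]
    - [-0.174, 0.21, 0.07, 0, 0, -1.57, 0.5]

```text
time: 11.22
eef_pos: [0.6565, -0.0211, 0.2014]
tcp_rot: [0.018, 1.0, 0.0, -0.0]
contact_force: [0.2, 0.8, 0.2]
opening: 0.495
finger_force: 0.0
```

```bash
python3 - <<'E'
from h import *
st()
c=shot('wrist','w2.png')
for f in(ctrl.mark_of,ctrl.recognise):
    print([(np.round(d['position'],4).tolist(),round(d['conf'],2),proj(c,d['position'])[0].round().tolist()) for d in f('wrist','hole_saw')])
go(.661,-.015,.043,1.536)
E
```

```text
11.225 [ 0.6565 -0.0211  0.2014] [[-0.999, 0.037, -0.0], [0.037, 0.999, 0.0], [0.0, 0.0, -1.0]] [-0.19  0.25  1.63  0.    1.27 -1.72] 0.4953275856312955 [0.2 0.8 0.2]
[([0.5655, -0.1065, 0.0054], 0.98, [179.0, 91.0]), ([0.6647, 0.0735, -0.0021], 0.94, [328.0, 167.0]), ([0.6637, -0.015, -0.0002], 0.62, [259.0, 169.0]), ([0.5753, -0.0339, 0.0025], 0.61, [241.0, 98.0])]
[([0.5627, -0.099, 0.0397], 0.87, [178.0, 86.0]), ([0.6596, 0.0681, 0.0363], 0.81, [331.0, 169.0]), ([0.571, -0.0371, 0.0361], 0.75, [237.0, 92.0]), ([0.4831, -0.0797, 0.0262], 0.52, [192.0, 5.0])]
0.661 -0.015 0.043 -> [-0.0043, 0.0062, 0.1586] [0.0, -0.0002, -0.0019]
```

View pics/w2.png

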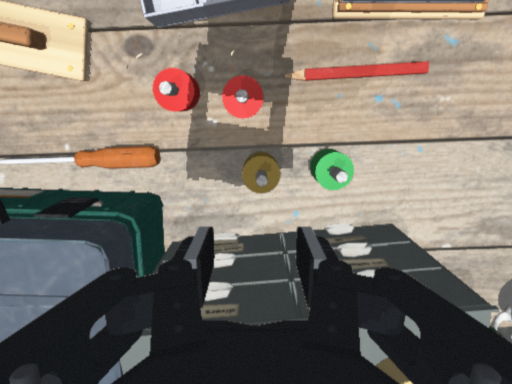

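Brass saw at (261,173) with its shank tip at (262,179), greens and reds well clear. Cabinet front at row ~230.

```bash
python3 - <<'E'
from h import *
c=shot('wrist')
im=c['pixels'].astype(int)
h=cv2.cvtColor(c['pixels'],cv2.COLOR_RGB2HSV)
m=((h[...,0]>15)&(h[...,0]<32)&(h[...,1]>130)).astype(np.uint8); m[:145]=0;m[200:]=0;m[:,:235]=0;m[:,290:]=0
y,x=np.nonzero(m); print(x.min(),x.max(),y.min(),y.max(),len(x))
print('shank',ray(c,[[262,179]],.066).round(4),'cup',ray(c,[[(x.min()+x.max())/2,(y.min()+y.max())/2]],.030).round(4),'cab',ray(c,[[262,232]],0.0).round(3))
cv2.imwrite('pics/s.png',cv2.cvtColor(cv2.resize(c['pixels'][145:205,230:295],None,fx=8,fy=8,interpolation=2),4))
E
```

```text
243 279 152 191 930
shank [[ 0.6615 -0.0131  0.066 ]] cup [[ 0.6606 -0.0134  0.03  ]] cab [[ 0.751 -0.014  0.   ]]
```

View pics/s.png

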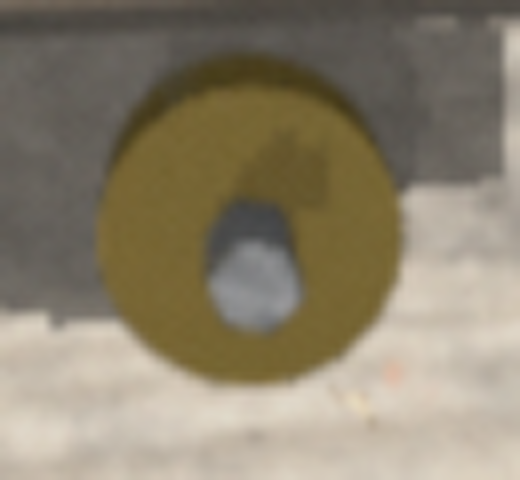

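The crop shows the brass cup with its grey shank tip at (255,285), about full-frame (261.4,180.1), so the saw is at about (0.662, −0.0137).

run_rows:
  steps:
    - [-0.0053, 0.0075, 0, 0, 0, 0, 0.5]
    - [-0.0053, 0.0075, 0.06, 0, 0, 0, 0.5]
    - [-0.0053, 0.0075, 0.12, 0, 0, 0, 0.5]
    - [-0.0053, 0.0075, 0.16, 0, 0, 0, 0.5]
    - [-0.0053, 0.0075, 0.16, 0, 0, 0, 0.5]
    - [-0.0053, 0.0075, 0.16, 0, 0, 0, 0.5]
    - [-0.0053, 0.0075, 0.16, 0, 0, 0, 0]
    - [-0.0053, 0.0075, 0.16, 0, 0, 0, 0]
    - [-0.0053, 0.0075, 0.16, 0, 0, 0, 0]
    - [-0.0053, 0.0075, 0.16, 0, 0, 0, 0]
  force: 50

```text
time: 12.68
eef_pos: [0.6622, -0.0138, 0.0421]
tcp_rot: [0.018, 1.0, -0.0, 0.0]
contact_force: [0.4, 0.1, 0.7]
opening: -0.003
finger_force: 0.0
```

run_rows:
  steps:
    - [0, 0, 0, 0, 0, 0, 0]
    - [0, 0, -0.02, 0, 0, 0, 0]
    - [0, 0, -0.08, 0, 0, 0, 0]
    - [0, 0, -0.14, 0, 0, 0, 0]
    - [0, 0, -0.2, 0, 0, 0, 0]
    - [0, 0, -0.2, 0, 0, 0, 0]
    - [0, 0, -0.2, 0, 0, 0, 0]

```text
time: 13.55
eef_pos: [0.662, -0.0138, 0.2428]
tcp_rot: [0.018, 1.0, -0.0, 0.001]
contact_force: [0.1, -1.1, -1.2]
opening: -0.004
finger_force: 0.0
```

```bash
python3 - <<'E'
from h import *
st(); go(.4525,.1545,.24,1.536)
c=shot('scene'); cv2.imwrite('pics/g.png',cv2.cvtColor(cv2.resize(c['pixels'][90:240,170:350],None,fx=3,fy=3,interpolation=2),4))
E
```

```text
13.55 [ 0.662  -0.0138  0.2428] [[-0.999, 0.036, 0.001], [0.036, 0.999, -0.0], [-0.001, -0.0, -1.0]] [-0.17  0.23  1.57 -0.    1.34 -1.71] -0.004209702774225108 [ 0.1 -1.1 -1.2]
0.4525 0.1545 0.24 -> [0.2154, 0.1607, 0.0025] [-0.0002, 0.0012, -0.001]
```

View pics/g.png

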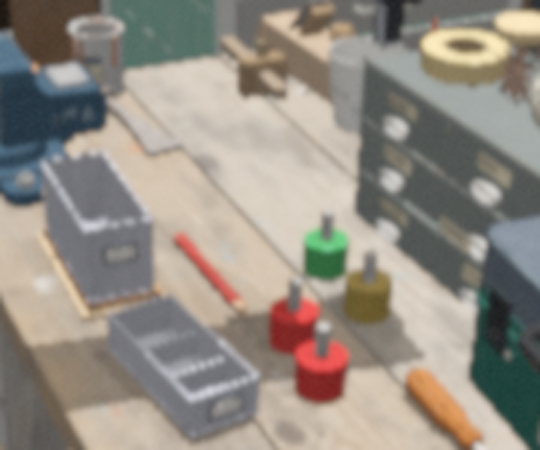

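The scene crop shows the brass saw still standing at (370,295), so the grasp closed on nothing. I'll check why.

```bash
python3 - <<'E'
from h import *
print(ctrl.pinch_z)
s=st(); c=shot('scene'); print('tcp px scene',proj(c,s['eef_pos']).round(1))
print([(np.round(d['position'],4).tolist(),round(d['conf'],2)) for d in ctrl.mark_of('scene','hole_saw')])
a=c['pixels'][60:210,230:380]
w=shot('wrist'); print('tcp px wrist',proj(w,s['eef_pos']).round(1), proj(w,[[.662,-.0137,.066]]).round(1))
print([(np.round(d['position'],4).tolist(),round(d['conf'],2)) for d in ctrl.mark_of('wrist','hole_saw')])
b=w['pixels'][84:384,106:406]
cv2.imwrite('pics/g2.png',cv2.cvtColor(np.hstack([cv2.resize(a,(400,400),interpolation=2),cv2.resize(b,(400,400),interpolation=2)]),4))
E
```

```text
0.0187
13.6 [ 0.6613 -0.0136  0.2408] [[-0.999, 0.036, -0.002], [0.036, 0.999, 0.0], [0.002, 0.0, -1.0]] [-0.17  0.23  1.57 -0.    1.34 -1.71] -0.002210967737052739 [-1.2 -0.4 -0.5]
tcp px scene [[297.1 114.7]]
[([0.5634, -0.1078, 0.0059], 0.76), ([0.6636, -0.0117, -0.0021], 0.7), ([0.5794, -0.0351, -0.001], 0.6), ([0.6607, 0.0695, -0.0009], 0.57)]
tcp px wrist [[254.1 222.3]] [[254.3 169.5]]
[([0.6641, -0.0153, 0.0022], 0.91), ([0.6622, 0.0717, -0.0018], 0.91), ([0.5727, -0.0364, 0.0023], 0.79)]
```

View pics/g2.png

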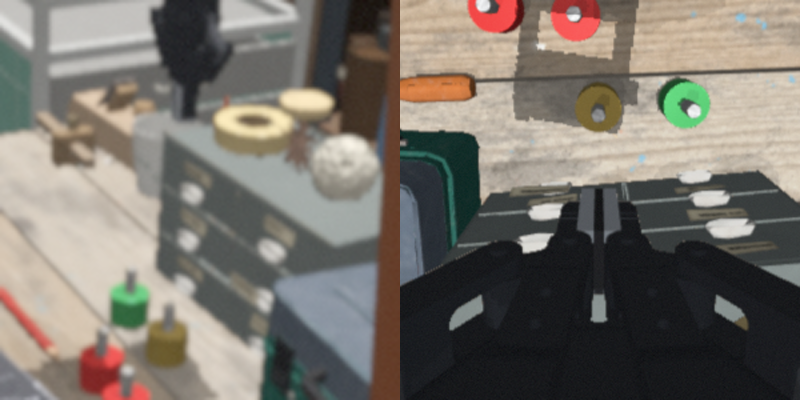

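run_rows:
  steps:
    - [0, 0, 0.05, 0, 0, 0, 0.5]
    - [0, 0, 0.11, 0, 0, 0, 0.5]
    - [0, 0, 0.17, 0, 0, 0, 0.5]
    - [0, 0, 0.2, 0, 0, 0, 0.5]
    - [0, 0, 0.202, 0, 0, 0, 0.5]
    - [0, 0, 0.202, 0, 0, 0, 0.5]
    - [0, 0, 0.202, 0, 0, 0, 0.5]

```text
time: 14.68
eef_pos: [0.664, -0.0141, 0.0424]
tcp_rot: [0.018, 1.0, -0.0, 0.002]
contact_force: [0.1, 0.5, 0.8]
opening: 0.498
finger_force: 0.0
```

```bash
python3 - <<'E'
from h import *
s=st(); w=shot('wrist')
T=s['eef_pos']
for k in (-.02,-.01,0,.01,.02): print(k,proj(w,T+[0,0,k]).round(1))
print('saw base/cup/shank top',proj(w,[[.662,-.0137,.036],[.662,-.0137,.066]]).round(1))
cv2.imwrite('pics/n.png',cv2.cvtColor(cv2.resize(w['pixels'][110:384,90:430],None,fx=2.1,fy=2.1,interpolation=2),4))
E
```

```text
14.675 [ 0.664  -0.0141  0.0424] [[-0.999, 0.036, 0.004], [0.036, 0.999, -0.001], [-0.004, -0.001, -1.0]] [-0.17  0.43  1.71 -0.    1.   -1.71] 0.4975981451208335 [0.1 0.5 0.8]
-0.02 [[254.2 210.2]]
-0.01 [[254.2 215.3]]
0 [[254.1 220.9]]
0.01 [[254.1 227.1]]
0.02 [[254.  234.2]]
saw base/cup/shank top [[254.6 214.3]
 [254.6 233.5]]
```

View pics/n.png

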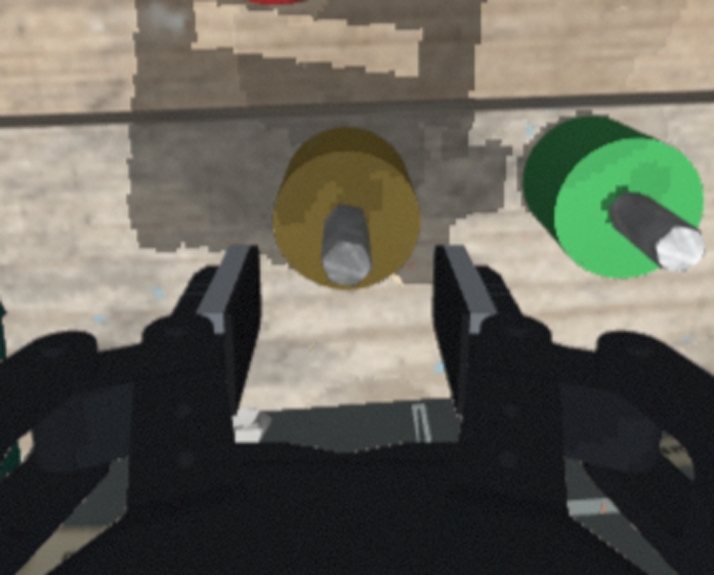

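The crop shows the shank tip at (347,262). The pads start at row 247 and extend down to row ~330, so the fingers sit about 15 mm too far in +x, past the shank. I'll shift 16 mm along +tool x and close.

run_rows:
  steps:
    - [0.016, 0, 0, 0, 0, 0, 0.5]
    - [0.016, 0, 0, 0, 0, 0, 0.5]
    - [0.016, 0, 0, 0, 0, 0, 0.3]
    - [0.016, 0, 0, 0, 0, 0, 0]
    - [0.016, 0, 0, 0, 0, 0, 0]
    - [0.016, 0, 0, 0, 0, 0, 0]
    - [0.016, 0, 0, 0, 0, 0, 0]
  force: 50

```text
time: 15.6
eef_pos: [0.6461, -0.0132, 0.0396]
tcp_rot: [0.018, 1.0, 0.0, -0.0]
contact_force: [0.1, 0.4, 0.2]
opening: -0.001
finger_force: 0.0
```

```bash
python3 - <<'E'
from h import *
s=st()
w=shot('wrist'); print(np.round(w['xyz']-s['eef_pos'],4),R.from_quat(w['orientation']).as_matrix().round(3).tolist())
print(ray(w,[[213.8,227.6],[214,267]],.048).round(4)-s['eef_pos'])
E
```

```text
15.6 [ 0.6461 -0.0132  0.0396] [[-0.999, 0.036, -0.0], [0.036, 0.999, 0.0], [0.0, 0.0, -1.0]] [-0.18  0.4   1.76 -0.    0.99 -1.71] -0.0010509399468057801 [0.1 0.4 0.2]
[-0.0654  0.0027  0.1699] [[0.035, 0.964, 0.263], [0.999, -0.034, -0.009], [0.0, 0.263, -0.965]]
[[ 0.00016344 -0.02378142  0.00837381]
 [ 0.02606344 -0.02548142  0.00837381]]
```

Still nothing, so the cause is height and not x. The observed pixel rows also fit fingertips ~27 mm higher than I assumed, level with the shank tip. I'll go back in x and lower in small steps, watching the force.

run_rows:
  steps:
    - [0, 0, -0.02, 0, 0, 0, 0.5]
    - [-0.016, 0, -0.02, 0, 0, 0, 0.5]
    - [-0.016, 0, -0.01, 0, 0, 0, 0.5]
    - [-0.016, 0, 0, 0, 0, 0, 0.5]
    - [-0.016, 0, 0.006, 0, 0, 0, 0.5]
    - [-0.016, 0, 0.008, 0, 0, 0, 0.5]
    - [-0.016, 0, 0.008, 0, 0, 0, 0]
    - [-0.016, 0, 0.008, 0, 0, 0, 0]
    - [-0.016, 0, 0.008, 0, 0, 0, 0]
    - [-0.016, 0, 0.008, 0, 0, 0, 0]
  force: 40

```text
time: 16.9
eef_pos: [0.6624, -0.0139, 0.0321]
tcp_rot: [0.018, 1.0, -0.0, 0.0]
contact_force: [-0.1, 0.2, 1.0]
opening: 0.124
finger_force: 39.0
```

Gripped at TCP z=0.032, so the real tips are ~30 mm above the reported TCP. I'll reopen, go 12 mm lower for a firmer hold, then lift.

run_rows:
  steps:
    - [0, 0, 0, 0, 0, 0, 0.5]
    - [0, 0, 0.003, 0, 0, 0, 0.5]
    - [0, 0, 0.008, 0, 0, 0, 0.5]
    - [0, 0, 0.012, 0, 0, 0, 0.5]
    - [0, 0, 0.012, 0, 0, 0, 0.5]
    - [0, 0, 0.012, 0, 0, 0, 0]
    - [0, 0, 0.012, 0, 0, 0, 0]
    - [0, 0, 0.012, 0, 0, 0, 0]
    - [0, 0, 0.012, 0, 0, 0, 0]
  force: 60

```text
time: 18.02
eef_pos: [0.6625, -0.0139, 0.0201]
tcp_rot: [0.018, 1.0, -0.0, 0.0]
contact_force: [0.3, 0.2, 1.9]
opening: 0.138
finger_force: 58.6
```

run_rows:
  steps:
    - [0, 0, -0.01, 0, 0, 0, 0]
    - [0, 0, -0.06, 0, 0, 0, 0]
    - [0, 0, -0.12, 0, 0, 0, 0]
    - [0, 0, -0.18, 0, 0, 0, 0]
    - [0, 0, -0.22, 0, 0, 0, 0]
    - [0, 0, -0.22, 0, 0, 0, 0]
    - [0, 0, -0.22, 0, 0, 0, 0]
    - [0, 0, -0.22, 0, 0, 0, 0]

```text
time: 19.02
eef_pos: [0.6605, -0.0135, 0.2361]
tcp_rot: [0.018, 1.0, 0.0, -0.003]
contact_force: [0.2, -0.0, -2.6]
opening: 0.13
finger_force: 58.6
```

```bash
python3 - <<'E'
from h import *
st()
w=shot('wrist')
for n in ('wrist','scene'):
    if n=='scene': w=shot(n)
    print(n,[(np.round(d['position'],4).tolist(),round(d['conf'],2),proj(w,d['position'])[0].round().tolist()) for d in ctrl.mark_of(n,'hole_saw')])
go(.4525,.1545,.24,1.536)
E
```

```text
19.025 [ 0.6605 -0.0135  0.2361] [[-0.999, 0.036, -0.006], [0.036, 0.999, 0.001], [0.006, 0.001, -1.0]] [-0.17  0.24  1.58 -0.    1.33 -1.71] 0.13021957099548598 [ 0.2 -0.  -2.6]
wrist [([0.6648, 0.0703, -0.0035], 0.94, [314.0, 161.0]), ([0.5726, -0.0352, -0.0006], 0.92, [235.0, 95.0]), ([0.6615, -0.0136, 0.217], 0.81, [254.0, 212.0]), ([0.5653, -0.1023, 0.0041], 0.7, [183.0, 91.0])]
scene [([0.6575, 0.0702, -0.0017], 0.81, [277.0, 180.0]), ([0.5638, -0.1082, 0.0011], 0.72, [276.0, 219.0]), ([0.6637, -0.0105, 0.2156], 0.71, [297.0, 123.0]), ([0.5778, -0.0331, -0.0025], 0.64, [268.0, 204.0]), ([0.4503, 0.1569, 0.0064], 0.34, [202.0, 178.0])]
0.4525 0.1545 0.24 -> [0.215, 0.1606, -0.0013] [0.0004, -0.0026, -0.001]
```

run_rows:
  steps:
    - [0.05, 0.037, 0, 0, 0, 0, 0]
    - [0.1, 0.075, 0, 0, 0, 0, 0]
    - [0.15, 0.112, 0, 0, 0, 0, 0]
    - [0.2, 0.15, 0, 0, 0, 0, 0]
    - [0.215, 0.1606, 0, 0, 0, 0, 0]
    - [0.215, 0.1606, 0, 0, 0, 0, 0]
    - [0.215, 0.1606, 0.04, 0, 0, 0, 0]
    - [0.215, 0.1606, 0.09, 0, 0, 0, 0]
    - [0.215, 0.1606, 0.09, 0, 0, 0, 0]
    - [0.215, 0.1606, 0.09, 0, 0, 0, 0]

```text
time: 20.48
eef_pos: [0.4549, 0.1539, 0.1514]
tcp_rot: [0.018, 1.0, 0.0, 0.001]
contact_force: [-0.6, 0.4, -0.9]
opening: 0.132
finger_force: 58.7
```

```bash
python3 - <<'E'
from h import *
st(); go(.4525,.1545,.04,1.536)
for n in ('wrist','scene','top'):
    w=shot(n); print(n,[(np.round(d['position'],4).tolist(),round(d['conf'],2)) for d in ctrl.mark_of(n,'hole_saw')])
E
```

```text
20.475 [0.4549 0.1539 0.1514] [[-0.999, 0.037, 0.002], [0.037, 0.999, 0.0], [-0.002, 0.0, -1.0]] [ 0.11 -0.1   2.09 -0.    1.15 -1.42] 0.1316333962273724 [-0.6  0.4 -0.9]
0.4525 0.1545 0.04 -> [0.0027, 0.0005, 0.1114] [0.0002, 0.0024, -0.0022]
wrist [([0.5636, -0.1063, 0.0043], 0.92), ([0.5733, -0.0371, 0.0014], 0.91), ([0.4573, 0.1476, 0.1295], 0.65)]
scene [([0.577, -0.0346, 0.0007], 0.78), ([0.5641, -0.1082, 0.0022], 0.68), ([0.6613, 0.0701, 0.0023], 0.53), ([0.455, 0.1562, 0.1305], 0.52)]
top [([0.5771, -0.0297, -0.0004], 0.7), ([0.5627, -0.102, -0.0007], 0.61), ([0.4546, 0.1496, 0.1383], 0.58), ([0.66, 0.0725, 0.0038], 0.52)]
```

run_rows:
  steps:
    - [0.0025, 0, 0, 0, 0, 0, 0]
    - [0.0025, 0, 0.04, 0, 0, 0, 0]
    - [0.0025, 0, 0.08, 0, 0, 0, 0]
    - [0.0025, 0, 0.1, 0, 0, 0, 0]
    - [0.0025, 0, 0.108, 0, 0, 0, 0]
    - [0.0025, 0, 0.112, 0, 0, 0, 0]
    - [0.0025, 0, 0.114, 0, 0, 0, 0]
    - [0.0025, 0, 0.114, 0, 0, 0, 0]

```text
time: 21.78
eef_pos: [0.4517, 0.1547, 0.0381]
tcp_rot: [0.018, 1.0, 0.0, 0.001]
contact_force: [-2.6, 0.2, 4.8]
opening: 0.13
finger_force: 59.4
```

run_rows:
  steps:
    - [0, 0, 0, 0, 0, 0, 0.4]
    - [0, 0, 0, 0, 0, 0, 0.4]
    - [0, 0, 0, 0, 0, 0, 0.4]

```text
time: 22.15
eef_pos: [0.4508, 0.1545, 0.036]
tcp_rot: [0.018, 1.0, 0.0, 0.0]
contact_force: [0.9, -0.5, 0.4]
opening: 0.399
finger_force: 0.0
```

run_rows:
  steps:
    - [0, 0, -0.03, 0, 0, 0, 0.4]
    - [0, 0, -0.08, 0, 0, 0, 0.4]
    - [0, 0, -0.14, 0, 0, 0, 0.4]
    - [0, 0, -0.2, 0, 0, 0, 0.4]
    - [-0.02, 0, -0.2, 0, 0, 0, 0.4]
    - [-0.02, 0, -0.2, 0, 0, 0, 1]
    - [-0.02, 0, -0.2, 0, 0, 0, 1]
    - [-0.02, 0, -0.2, 0, 0, 0, 1]

```text
time: 23.15
eef_pos: [0.4695, 0.1538, 0.2344]
tcp_rot: [0.018, 1.0, -0.0, -0.001]
contact_force: [-0.4, -0.5, -0.5]
opening: 0.995
finger_force: 0.0
```

```bash
python3 - <<'E'
from h import *
st()
for n in ('wrist','top'):
    w=shot(n,f'p_{n}.png'); print(n,[(np.round(d['position'],4).tolist(),round(d['conf'],2)) for d in ctrl.mark_of(n,'hole_saw')])
    if n=='wrist':
        P=np.array([[.4525,.1545,.018+.066],[.4525,.1545,.018+.036],[.475,.1545,.054],[.43,.1545,.054],[.4525,.177,.054],[.4525,.132,.054]]); print(proj(w,P).round(1).tolist())
        px=w['pixels']; h=cv2.cvtColor(px,cv2.COLOR_RGB2HSV); m=(h[...,0]>18)&(h[...,0]<32)&(h[...,1]>140); q=proj(w,P[:1])[0].astype(int)
        mm=np.zeros_like(m); mm[q[1]-45:q[1]+45,q[0]-45:q[0]+45]=m[q[1]-45:q[1]+45,q[0]-45:q[0]+45]; y,x=np.nonzero(mm); print(x.min(),x.max(),y.min(),y.max(),len(x))
    for t in('deep_bin','divided_tray'):
        for d in ctrl.masks_of(n,t)[:1]:
            z,g=(.009,(.4525,.1545,[-.035])) if t=='deep_bin' else (0,(.455,-.056,[.13])); x,i=fit([(w,d['region'])],t,g,z); print(t,round(d['conf'],2),x.round(4),round(i,3))
E
```

```text
23.15 [0.4695 0.1538 0.2344] [[-0.999, 0.036, -0.003], [0.036, 0.999, -0.0], [0.003, -0.0, -1.0]] [ 0.11 -0.14  1.98  0.    1.31 -1.42] 0.995166245395609 [-0.4 -0.5 -0.5]
wrist [([0.5719, -0.0328, -0.0024], 0.92), ([0.4558, 0.1557, 0.0203], 0.91), ([0.6624, 0.0717, -0.0027], 0.71), ([0.5633, -0.107, 0.0034], 0.56)]
[[254.5, 157.1], [254.6, 153.3], [255.2, 171.8], [253.9, 134.2], [273.4, 152.7], [235.7, 154.0]]
238 272 134 171 810
deep_bin 0.95 [ 0.4519  0.1538 -0.0341] 0.857
divided_tray 0.71 [ 0.4545 -0.055   0.1336] 0.981
top [([0.5651, -0.1017, 0.0028], 0.81), ([0.4495, 0.1519, 0.0199], 0.77), ([0.6622, 0.0711, 0.0022], 0.63), ([0.5803, -0.0293, -0.0016], 0.6), ([0.4964, -0.283, 0.0027], 0.56)]
deep_bin 0.66 [ 0.4522  0.1392 -0.0097] 0.608
divided_tray 0.86 [ 0.4556 -0.0549  0.1331] 0.961
```

The saw stands upright on the bin floor: its mask covers columns 238–272 and rows 134–171, as predicted. Now the tray.

```bash
python3 - <<'E'
from h import *
go(.455,-.0553,.2,.133)
E
```

```text
0.455 -0.0553 0.2 -> [0.0079, -0.2095, 0.0357] [-0.0001, -0.0001, 1.402]
```

run_rows:
  steps:
    - [0.022, -0.05, 0, 0, 0, 0.18, 1]
    - [0.022, -0.208, 0, 0, 0, 1.4, 1]
    - [0.022, -0.208, 0, 0, 0, 1.4, 1]
    - [0.022, -0.208, 0, 0, 0, 1.4, 1]
    - [0.022, -0.208, 0, 0, 0, 1.4, 1]
    - [0.022, -0.208, 0, 0, 0, 1.4, 1]
    - [0.022, -0.208, 0, 0, 0, 1.4, 1]
    - [0.022, -0.208, 0, 0, 0, 1.4, 1]
    - [0.022, -0.208, 0, 0, 0, 1.4, 1]
    - [0.022, -0.208, 0, 0, 0, 1.4, 1]

```text
time: 24.8
eef_pos: [0.4411, -0.0533, 0.2358]
tcp_rot: [0.657, 0.754, 0.0, 0.0]
contact_force: [0.1, 0.4, -1.1]
opening: 0.998
finger_force: 0.0
```

```bash
python3 - <<'E'
from h import *
st()
w=shot('wrist'); d=ctrl.masks_of('wrist','divided_tray')[0]; x,i=fit([(w,d['region'])],'divided_tray',(.455,-.055,[.13])); print(x.round(4),i)
go(.455,-.0553,.03,.133)
E
```

```text
24.8 [ 0.4411 -0.0533  0.2358] [[-0.136, 0.991, 0.0], [0.991, 0.136, -0.0], [-0.0, 0.0, -1.0]] [-0.35 -0.27  2.08 -0.    1.33 -0.49] 0.9982082948892452 [ 0.1  0.4 -1.1]
[ 0.4546 -0.0541  0.1303] 0.9667130073818802
0.455 -0.0553 0.03 -> [-0.0039, 0.0135, 0.2058] [0.0001, -0.0, 0.0029]
```

run_rows:
  steps:
    - [-0.0045, 0.0137, 0.03, 0, 0, 0, 1]
    - [-0.0045, 0.0137, 0.09, 0, 0, 0, 1]
    - [-0.0045, 0.0137, 0.15, 0, 0, 0, 1]
    - [-0.0045, 0.0137, 0.2, 0, 0, 0, 1]
    - [-0.0045, 0.0137, 0.22, 0, 0, 0, 1]
    - [-0.0045, 0.0137, 0.23, 0, 0, 0, 1]
    - [-0.0045, 0.0137, 0.23, 0, 0, 0, 1]

```text
time: 25.78
eef_pos: [0.4553, -0.0559, 0.0057]
tcp_rot: [0.658, 0.753, -0.0, -0.0]
contact_force: [0.6, -1.0, 0.5]
opening: 1.0
finger_force: 0.0
```

run_rows:
  steps:
    - [0, 0, 0.004, 0, 0, 0, 1]
    - [0, 0, 0.008, 0, 0, 0, 1]
    - [0, 0, 0.008, 0, 0, 0, 1]

```text
time: 26.15
eef_pos: [0.4553, -0.0559, -0.0021]
tcp_rot: [0.658, 0.753, 0.0, 0.0]
contact_force: [0.1, 0.1, 0.2]
opening: 1.001
finger_force: 0.0
```

run_rows:
  steps:
    - [0, 0, 0.004, 0, 0, 0, 1]
    - [0, 0, 0.008, 0, 0, 0, 1]
    - [0, 0, 0.01, 0, 0, 0, 1]
    - [0, 0, 0.01, 0, 0, 0, 0]
    - [0, 0, 0.01, 0, 0, 0, 0]
    - [0, 0, 0.01, 0, 0, 0, 0]
    - [0, 0, 0.01, 0, 0, 0, 0]
  force: 60

```text
time: 27.02
eef_pos: [0.4555, -0.056, -0.0121]
tcp_rot: [0.658, 0.753, 0.0, 0.0]
contact_force: [1.2, 0.3, 0.3]
opening: 0.76
finger_force: 68.8
```

run_rows:
  steps:
    - [0, 0, 0, 0, 0, 0, 0]
    - [0, 0, -0.02, 0, 0, 0, 0]
    - [0, 0, -0.08, 0, 0, 0, 0]
    - [0, 0, -0.14, 0, 0, 0, 0]
    - [0, 0, -0.2, 0, 0, 0, 0]
    - [0, 0, -0.25, 0, 0, 0, 0]
    - [0, 0, -0.25, 0, 0, 0, 0]
    - [0, 0, -0.25, 0, 0, 0, 0]
    - [0, 0, -0.25, 0, 0, 0, 0]

```text
time: 28.15
eef_pos: [0.4536, -0.0553, 0.2345]
tcp_rot: [0.658, 0.753, -0.001, -0.003]
contact_force: [-0.3, -0.5, -3.1]
opening: 0.757
finger_force: 69.0
```

```bash
python3 - <<'E'
from h import *
s=st(); T=s['eef_pos']
for n in('scene','wrist','top'):
    w=shot(n,f'q_{n}.png'); ds=ctrl.masks_of(n,'divided_tray')[:1]
    for d in ds:
        for z in(.25,): x,i=fit([(w,d['region'])],'divided_tray',(T[0],T[1],[.13]),z); print(n,round(d['conf'],2),x.round(4),round(i,3))
go(.4525,.1555,.2385,-.035)
E
```

```text
28.15 [ 0.4536 -0.0553  0.2345] [[-0.135, 0.991, -0.006], [0.991, 0.135, 0.002], [0.003, -0.005, -1.0]] [-0.34 -0.23  2.05  0.    1.33 -0.48] 0.7569449873045117 [-0.3 -0.5 -3.1]
scene 0.58 [ 0.451  -0.0646  0.1149] 0.817
wrist 0.56 [ 0.4544 -0.0547  0.1352] 0.784
top 0.63 [ 0.4506 -0.0542  0.258 ] 0.125
0.4525 0.1555 0.2385 -> [0.2097, 0.0259, -0.0014] [-0.0012, -0.0005, 0.1699]
```

run_rows:
  steps:
    - [0.05, 0.006, 0, 0, 0, 0.04, 0]
    - [0.1, 0.0125, 0, 0, 0, 0.08, 0]
    - [0.15, 0.019, 0, 0, 0, 0.12, 0]
    - [0.195, 0.024, 0, 0, 0, 0.16, 0]
    - [0.207, 0.0258, 0, 0, 0, 0.169, 0]
    - [0.207, 0.0258, 0, 0, 0, 0.169, 0]
    - [0.207, 0.0258, 0.04, 0, 0, 0.169, 0]
    - [0.207, 0.0258, 0.08, 0, 0, 0.169, 0]
    - [0.207, 0.0258, 0.11, 0, 0, 0.169, 0]
    - [0.207, 0.0258, 0.11, 0, 0, 0.169, 0]

```text
time: 29.7
eef_pos: [0.4508, 0.151, 0.125]
tcp_rot: [0.72, 0.694, -0.003, -0.002]
contact_force: [0.7, -0.7, -2.7]
opening: 0.76
finger_force: 68.5
```

run_rows:
  steps:
    - [0, 0, 0, 0, 0, 0, 0]
    - [0, 0, 0, 0, 0, 0, 0]
    - [0, 0, 0, 0, 0, 0, 0]

```text
time: 30.08
eef_pos: [0.4539, 0.1527, 0.1292]
tcp_rot: [0.719, 0.695, 0.001, 0.001]
contact_force: [0.3, -0.3, -2.9]
opening: 0.758
finger_force: 68.5
```

```bash
python3 - <<'E'
from h import *
s=st(); T=s['eef_pos']
for n in('scene','wrist'):
    w=shot(n,f'q_{n}.png'); ds=ctrl.masks_of(n,'divided_tray')[:1]
    for d in ds:
        x,i=fit([(w,d['region'])],'divided_tray',(T[0],T[1],[-.035]),T[2]+.012); print(n,round(d['conf'],2),x.round(4),round(i,3))
    for d in ctrl.masks_of(n,'deep_bin')[:1]: print(d['conf'],d['region'].sum())
go(.4528,.1528,.077,-.034)
E
```

```text
30.075 [0.4539 0.1527 0.1292] [[0.034, 0.999, 0.003], [0.999, -0.034, 0.0], [0.0, 0.003, -1.0]] [ 0.11 -0.08  2.12 -0.    1.1   0.15] 0.7578424331995303 [ 0.3 -0.3 -2.9]
scene 0.68 [ 0.4623  0.1512 -0.1999] 0.865
0.73 1270
wrist 0.9 [ 0.4541  0.1539 -0.0297] 0.796
0.4528 0.1528 0.077 -> [0.0, -0.0002, 0.0508] [0.0001, -0.0, 0.0002]
```

run_rows:
  steps:
    - [0, 0, 0.015, 0, 0, 0, 0]
    - [0, 0, 0.03, 0, 0, 0, 0]
    - [0, 0, 0.038, 0, 0, 0, 0]
    - [0, 0, 0.044, 0, 0, 0, 0]
    - [0, 0, 0.049, 0, 0, 0, 0]
    - [0, 0, 0.051, 0, 0, 0, 0]
    - [0, 0, 0.051, 0, 0, 0, 0]
    - [0, 0, 0.051, 0, 0, 0, 0]

```text
time: 31.38
eef_pos: [0.4532, 0.1527, 0.077]
tcp_rot: [0.719, 0.695, 0.0, 0.0]
contact_force: [-0.2, -0.6, -3.0]
opening: 0.762
finger_force: 68.8
```

run_rows:
  steps:
    - [0, 0, 0, 0, 0, 0, 0]

```text
time: 31.5
eef_pos: [0.4531, 0.1527, 0.0769]
tcp_rot: [0.719, 0.695, 0.0, 0.0]
contact_force: [-0.7, -0.4, -1.9]
opening: 0.762
finger_force: 68.8
```

The tray went in free to the home height. A final gentle press, then release and check.

run_rows:
  steps:
    - [0, 0, 0.002, 0, 0, 0, 0]
    - [0, 0, 0.003, 0, 0, 0, 0]
    - [0, 0, 0.003, 0, 0, 0, 0]

```text
time: 31.88
eef_pos: [0.4533, 0.1528, 0.0768]
tcp_rot: [0.719, 0.695, -0.001, -0.0]
contact_force: [-5.9, -2.1, 13.7]
opening: 0.761
finger_force: 70.9
```

run_rows:
  steps:
    - [0, 0, 0, 0, 0, 0, 1]
    - [0, 0, 0, 0, 0, 0, 1]
    - [0, 0, 0, 0, 0, 0, 1]
    - [0, 0, -0.05, 0, 0, 0, 1]
    - [0, 0, -0.11, 0, 0, 0, 1]
    - [0, 0, -0.15, 0, 0, 0, 1]
    - [0, 0, -0.15, 0, 0, 0, 1]
    - [0, 0, -0.15, 0, 0, 0, 1]

```text
time: 32.88
eef_pos: [0.4523, 0.1526, 0.2226]
tcp_rot: [0.719, 0.695, -0.001, -0.001]
contact_force: [1.3, -0.0, -0.7]
opening: 0.998
finger_force: 0.0
```

```bash
python3 - <<'E'
from h import *
s=st()
for n,zz in(('wrist',(.085,.089,.095)),('scene',(.085,.089,.095))):
    w=shot(n,f't_{n}.png'); 
    for d in ctrl.masks_of(n,'divided_tray')[:1]:
        for z in zz: x,i=fit([(w,d['region'])],'divided_tray',(.4528,.154,[-.035]),z); print(n,z,round(d['conf'],2),x.round(4),round(i,3))
w=shot('top')
for d in ctrl.masks_of('top','lid')[:1]: print(fit([(w,d['region'])],'lid',(.5,-.28,[-.22])))
go(.5015,-.2805,.25,-.2245)
E
```

```text
32.875 [0.4523 0.1526 0.2226] [[0.034, 0.999, -0.002], [0.999, -0.034, -0.0], [-0.0, -0.002, -1.0]] [ 0.11 -0.18  2.03  0.    1.29  0.15] 0.9980456281553755 [ 1.3 -0.  -0.7]
wrist 0.085 0.59 [ 0.4541  0.1544 -0.0323] 0.976
wrist 0.089 0.59 [ 0.4542  0.1549 -0.0364] 0.983
wrist 0.095 0.59 [ 0.4542  0.1553 -0.0426] 0.953
scene 0.085 0.95 [ 0.4568  0.1627 -0.0386] 0.948
scene 0.089 0.95 [ 0.455   0.1575 -0.0323] 0.94
scene 0.095 0.95 [ 0.4519  0.1469 -0.046 ] 0.927
(array([ 0.50246018, -0.27985845, -0.2331743 ]), np.float64(0.9447783070721876))
0.5015 -0.2805 0.25 -> [-0.4312, 0.0638, -0.0276] [-0.0024, 0.0006, 0.1905]
```

Tray is home: contact came at the expected height and the wrist fit is best at z=0.089. Now the lid.

run_rows:
  steps:
    - [-0.05, 0.007, 0, 0, 0, 0.02, 0.6]
    - [-0.11, 0.015, 0, 0, 0, 0.05, 0.6]
    - [-0.17, 0.024, 0, 0, 0, 0.08, 0.6]
    - [-0.23, 0.033, 0, 0, 0, 0.1, 0.6]
    - [-0.29, 0.042, 0, 0, 0, 0.13, 0.6]
    - [-0.35, 0.051, 0, 0, 0, 0.16, 0.6]
    - [-0.4, 0.059, 0, 0, 0, 0.19, 0.6]
    - [-0.431, 0.064, 0, 0, 0, 0.19, 0.6]
    - [-0.431, 0.064, 0, 0, 0, 0.19, 0.6]
    - [-0.431, 0.064, 0, 0, 0, 0.19, 0.6]

```text
time: 34.42
eef_pos: [0.502, -0.2794, 0.2231]
tcp_rot: [0.782, 0.624, 0.0, -0.001]
contact_force: [-0.5, 0.3, -0.8]
opening: 0.601
finger_force: 0.0
```

run_rows:
  steps:
    - [0, 0, 0, 0, 0, 0, 0.6]
    - [0, 0, 0, 0, 0, 0, 0.6]

```text
time: 34.67
eef_pos: [0.5024, -0.2792, 0.2239]
tcp_rot: [0.781, 0.624, 0.0, 0.0]
contact_force: [-0.3, 0.4, -0.6]
opening: 0.599
finger_force: 0.0
```

```bash
python3 - <<'E'
from h import *
st(); w=shot('wrist','l_w.png')
for d in ctrl.masks_of('wrist','lid')[:1]: x,i=fit([(w,d['region'])],'lid',(.5,-.28,[-.22])); print(x.round(4),i)
go(.5015,-.2805,0,-.2245)
E
```

```text
34.675 [ 0.5024 -0.2792  0.2239] [[0.221, 0.975, 0.0], [0.975, -0.221, -0.0], [-0.0, 0.0, -1.0]] [-0.68  0.05  1.81  0.    1.28 -0.46] 0.5990688287745413 [-0.3  0.4 -0.6]
[ 0.5018 -0.2783 -0.2217] 0.9762647206952347
0.5015 -0.2805 0 -> [-0.0011, -0.0007, 0.224] [0.0003, 0.0002, 0.0015]
```

run_rows:
  steps:
    - [0.0005, -0.0005, 0.03, 0, 0, 0, 0.6]
    - [0.0005, -0.0005, 0.09, 0, 0, 0, 0.6]
    - [0.0005, -0.0005, 0.15, 0, 0, 0, 0.6]
    - [0.0005, -0.0005, 0.2, 0, 0, 0, 0.6]
    - [0.0005, -0.0005, 0.22, 0, 0, 0, 0.6]
    - [0.0005, -0.0005, 0.228, 0, 0, 0, 0.6]
    - [0.0005, -0.0005, 0.228, 0, 0, 0, 0.6]

```text
time: 35.65
eef_pos: [0.503, -0.2805, -0.0028]
tcp_rot: [0.782, 0.624, 0.0, 0.001]
contact_force: [0.3, 0.1, 0.0]
opening: 0.597
finger_force: 0.0
```

run_rows:
  steps:
    - [0, 0, 0.004, 0, 0, 0, 0.6]
    - [0, 0, 0.004, 0, 0, 0, 0]
    - [0, 0, 0.004, 0, 0, 0, 0]
    - [0, 0, 0.004, 0, 0, 0, 0]
    - [0, 0, 0.004, 0, 0, 0, 0]
  force: 60

```text
time: 36.28
eef_pos: [0.5024, -0.2801, -0.0073]
tcp_rot: [0.782, 0.624, 0.0, 0.001]
contact_force: [0.1, 0.8, 6.3]
opening: 0.195
finger_force: 63.5
```

run_rows:
  steps:
    - [0, 0, 0, 0, 0, 0, 0]
    - [0, 0, -0.02, 0, 0, 0, 0]
    - [0, 0, -0.08, 0, 0, 0, 0]
    - [0, 0, -0.14, 0, 0, 0, 0]
    - [0, 0, -0.2, 0, 0, 0, 0]
    - [0, 0, -0.25, 0, 0, 0, 0]
    - [0, 0, -0.25, 0, 0, 0, 0]
    - [0, 0, -0.25, 0, 0, 0, 0]

```text
time: 37.28
eef_pos: [0.5011, -0.279, 0.2406]
tcp_rot: [0.782, 0.624, -0.0, -0.001]
contact_force: [-0.5, 0.3, -2.4]
opening: 0.199
finger_force: 62.6
```

```bash
python3 - <<'E'
from h import *
s=st(); T=s['eef_pos']
w=shot('wrist'); 
for d in ctrl.masks_of('wrist','lid')[:1]: x,i=fit([(w,d['region'])],'lid',(T[0],T[1],[-.22]),T[2]+.008); print(x.round(4),i)
w=shot('scene'); 
for d in ctrl.masks_of('scene','lid')[:1]: x,i=fit([(w,d['region'])],'lid',(T[0],T[1],[-.22]),T[2]+.008); print(x.round(4),i)
go(.454,.1545,.242,-.035)
E
```

```text
37.275 [ 0.5011 -0.279   0.2406] [[0.222, 0.975, -0.001], [0.975, -0.222, 0.001], [0.001, -0.002, -1.0]] [-0.68  0.04  1.79  0.    1.32 -0.46] 0.19912714687283656 [-0.5  0.3 -2.4]
[ 0.502  -0.2789 -0.2278] 0.6891872437519351
[ 0.498  -0.2809 -0.218 ] 0.8001294707881534
0.454 0.1545 0.242 -> [0.4121, -0.142, -0.0015] [-0.0039, -0.0024, -0.1891]
```

run_rows:
  steps:
    - [0.055, -0.019, 0, 0, 0, -0.03, 0]
    - [0.11, -0.038, 0, 0, 0, -0.06, 0]
    - [0.165, -0.057, 0, 0, 0, -0.09, 0]
    - [0.22, -0.076, 0, 0, 0, -0.12, 0]
    - [0.275, -0.095, 0, 0, 0, -0.15, 0]
    - [0.33, -0.114, 0, 0, 0, -0.17, 0]
    - [0.38, -0.131, 0, 0, 0, -0.189, 0]
    - [0.411, -0.142, 0, 0, 0, -0.189, 0]
    - [0.411, -0.142, 0, 0, 0, -0.189, 0]
    - [0.411, -0.142, 0.03, 0, 0, -0.189, 0]

```text
time: 38.72
eef_pos: [0.4564, 0.1526, 0.2133]
tcp_rot: [0.719, 0.695, 0.002, 0.002]
contact_force: [-1.0, -0.1, -2.3]
opening: 0.204
finger_force: 62.6
```

run_rows:
  steps:
    - [0, 0, 0.04, 0, 0, 0, 0]
    - [0, 0, 0.06, 0, 0, 0, 0]
    - [0, 0, 0.06, 0, 0, 0, 0]
    - [0, 0, 0.06, 0, 0, 0, 0]
    - [0, 0, 0.06, 0, 0, 0, 0]

```text
time: 39.35
eef_pos: [0.4558, 0.1525, 0.1532]
tcp_rot: [0.719, 0.694, 0.001, 0.001]
contact_force: [-1.2, -1.1, -1.7]
opening: 0.196
finger_force: 62.5
```

```bash
python3 - <<'E'
from h import *
s=st(); T=s['eef_pos']; w=shot('wrist','m_w.png')
for d in ctrl.masks_of('wrist','lid')[:1]: x,i=fit([(w,d['region'])],'lid',(T[0],T[1],[-.035]),T[2]+.0075); print(x.round(4),i)
go(.454,.1536,.1215,-.035)
E
```

```text
39.35 [0.4558 0.1525 0.1532] [[0.035, 0.999, 0.003], [0.999, -0.035, 0.0], [0.0, 0.003, -1.0]] [ 0.11 -0.1   2.09 -0.    1.15  0.15] 0.1955639927026618 [-1.2 -1.1 -1.7]
[ 0.4564  0.1523 -0.0399] 0.6840589433234221
0.454 0.1536 0.1215 -> [0.0009, -0.0016, 0.0314] [0.0022, -0.0003, -0.0001]
```

run_rows:
  steps:
    - [0.001, -0.0016, 0, 0, 0, 0, 0]
    - [0.001, -0.0016, 0.01, 0, 0, 0, 0]
    - [0.001, -0.0016, 0.018, 0, 0, 0, 0]
    - [0.001, -0.0016, 0.024, 0, 0, 0, 0]
    - [0.001, -0.0016, 0.029, 0, 0, 0, 0]
    - [0.001, -0.0016, 0.031, 0, 0, 0, 0]
    - [0.001, -0.0016, 0.031, 0, 0, 0, 0]
    - [0.001, -0.0016, 0.031, 0, 0, 0, 0]

```text
time: 40.45
eef_pos: [0.4535, 0.1538, 0.1216]
tcp_rot: [0.719, 0.695, 0.0, 0.0]
contact_force: [-2.2, 0.2, 4.7]
opening: 0.196
finger_force: 63.4
```

run_rows:
  steps:
    - [0, 0, 0.0015, 0, 0, 0, 0]
    - [0, 0, 0.0015, 0, 0, 0, 0]

```text
time: 40.7
eef_pos: [0.4538, 0.1539, 0.1216]
tcp_rot: [0.719, 0.695, 0.0, 0.0]
contact_force: [-4.4, 0.1, 11.0]
opening: 0.193
finger_force: 64.4
```

run_rows:
  steps:
    - [0, 0, 0, 0, 0, 0, 0.6]
    - [0, 0, 0, 0, 0, 0, 0.6]
    - [0, 0, 0, 0, 0, 0, 0.6]
    - [0, 0, -0.05, 0, 0, 0, 0.6]
    - [0, 0, -0.11, 0, 0, 0, 0.6]
    - [0, 0, -0.16, 0, 0, 0, 0.6]
    - [-0.05, 0, -0.16, 0, 0, 0, 0.6]
    - [-0.11, 0, -0.16, 0, 0, 0, 0.6]
    - [-0.17, 0, -0.16, 0, 0, 0, 0.6]
    - [-0.17, 0, -0.16, 0, 0, 0, 0.6]

```text
time: 41.95
eef_pos: [0.447, -0.0196, 0.2789]
tcp_rot: [0.722, 0.692, -0.0, 0.0]
contact_force: [-0.5, 0.2, -0.3]
opening: 0.601
finger_force: 0.0
```

```bash
python3 - <<'E'
from h import *
st()
I=[]
for n in('scene','wrist','top'):
    w=shot(n)
    for t,g,z in(('lid',(.454,.155,[-.035]),.129),('divided_tray',(.454,.155,[-.035]),.089)):
        if t!='lid' and n!='scene': continue
        for d in ctrl.masks_of(n,t)[:1]: x,i=fit([(w,d['region'])],t,g,z); print(n,t,round(d['conf'],2),x.round(4),round(i,3))
    q=proj(w,[[.454,.155,.09]])[0].round().astype(int); print(q)
    if n!='top':
        x0,y0=max(q[0]-55,0),max(q[1]-55,0); I.append(cv2.resize(w['pixels'][y0:y0+110,x0:x0+110],(400,400),interpolation=2))
cv2.imwrite('pics/fin.png',cv2.cvtColor(np.hstack(I),4))
E
```

```text
41.95 [ 0.447  -0.0196  0.2789] [[0.042, 0.999, -0.0], [0.999, -0.042, -0.001], [-0.001, -0.0, -1.0]] [-0.27 -0.29  2.02 -0.    1.42 -0.23] 0.6010912194789808 [-0.5  0.2 -0.3]
scene lid 0.67 [ 0.4541  0.1571 -0.0638] 0.869
scene divided_tray 0.79 [ 0.453   0.1528 -0.0272] 0.472
[202 153]
wrist lid 0.57 [ 0.4545  0.1547 -0.0315] 0.98
[255  11]
top lid 0.63 [ 0.4553  0.153  -0.0173] 0.523
[176 232]
```

View pics/fin.png

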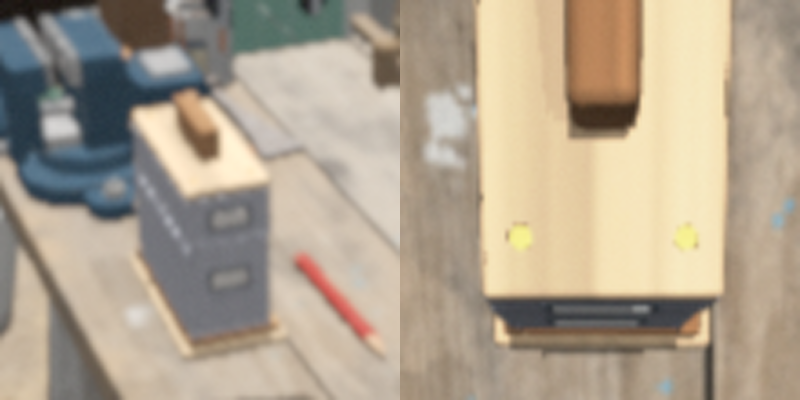

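The final crop shows a square, level stack: base, bin (230,280), tray (230,215) and lid (200,150), with no gaps and the gripper clear. Handing in.

```bash
python3 -c "
from plant import ctrl
print(ctrl.sign_off())"
```

```text
the job is handed in; nothing more can be done
None
```

The kit is stacked in order on its base (bin, brass hole saw upright inside, divided tray, lid), looked level and square with nothing held in the last pictures, and was handed in at about 42 s; no verdict came back.

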